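# Put the collars and die blocks back on their storage posts

## Task

Put the tooling back on its storage posts: both round collars threaded onto the post with the round foot and both square die blocks onto the post with the square foot, the larger of each pair at the bottom, lying flat on the foot, and the smaller flat on top of it. Leave the solid round slug and the tall steel block where they are.

Things in the scene. Friction and masses are not known exactly. Their poses are not given: they have to be found in the camera images.
- large_collar: Larger round collar: bright steel ring, outer diameter 60 mm, 20 mm high, about 0.34 kg. A round hole 28 mm across runs right through its middle. It lies flat on the table, loose. Origin: centre of its underside; z up.
- small_collar: Smaller round collar: bright steel ring, outer diameter 44 mm, 20 mm high, about 0.14 kg. A round hole 28 mm across runs right through its middle. It lies flat on the table, loose. Origin: centre of its underside; z up.
- large_die: Larger die block: bright steel square, 60 by 60 mm, 20 mm high, with a small black dot at each top corner, about 0.46 kg; its x and y axes are square to its sides. A round hole 28 mm across runs right through its middle. It lies flat on the table, loose. Origin: centre of its underside; z up.
- small_die: Smaller die block: bright steel square, 44 by 44 mm, 20 mm high, with a small black dot at each top corner, about 0.2 kg; its x and y axes are square to its sides. A round hole 28 mm across runs right through its middle. It lies flat on the table, loose. Origin: centre of its underside; z up.
- round_stand: Storage post with a round foot, fixed to the table: blue disc 78 mm in diameter and 10 mm thick, with an upright steel post 12 mm in diameter at its centre; the post's top is 62 mm above the table, its last 9 mm tapering to 4 mm. Origin: centre of the foot's underside, on the post's axis; z up.
- square_stand: Storage post with a square foot, fixed to the table: blue plate 76 by 76 mm and 10 mm thick, with an upright steel post 12 mm in diameter at its centre; the post's top is 62 mm above the table, its last 9 mm tapering to 4 mm. Origin: centre of the foot's underside, on the post's axis; z up.
- slug: Bystander: solid round steel slug without a hole, 52 mm in diameter, 20 mm high. Stays where it is. Origin: centre of its underside; z up.
- block: Bystander: solid steel block standing upright, 40 by 40 mm and 60 mm high. Stays where it is. Origin: centre of its underside; z up.
Mind the look-alikes: they are no part of the job. Leave any brown look-alike of the small_collar alone. Leave any orange or white look-alike of the round_stand alone.

How it is judged:
At the end, for the whole second after the job is handed in: Collars on the round-footed post, die blocks on the square-footed one: each flat (within 0.12 rad), within 12 mm of the post axis, at rest; undersides of the larger ones 10 mm and of the smaller ones 30 mm above the table, within 5 mm (horizontal distance between each of large_collar, small_collar and round_stand below 0.012 m and z of large_collar in the frame of round_stand between 0.005 and 0.015 m and angle between each of large_collar, small_collar, large_die, small_die's own z axis and vertical below 0.12 rad and linear speed of each of large_collar, small_collar, large_die, small_die below 0.02 m/s and z of small_collar in the frame of round_stand between 0.025 and 0.035 m and horizontal distance between each of large_die, small_die and square_stand below 0.012 m and z of large_die in the frame of square_stand between 0.005 and 0.015 m and z of small_die in the frame of square_stand between 0.025 and 0.035 m); the robot touches nothing.
It fails at once if the slug is shifted by more than 30 mm (distance of slug from where it was at the start of the episode above 0.03 m).
It fails at once if the block is shifted by more than 30 mm (distance of block from where it was at the start of the episode above 0.03 m).
It also fails if it takes over 96 s, if anything falls off the work surface, if the arm or the gripper's body presses on something with over 40 N, if the wrist force passes 120 N, or if a joint passes its speed limit or range.

## Robot

A 6-joint arm with a two-finger parallel gripper is mounted at the origin on the work surface. World frame = base frame: x ahead of the robot, y to its left, z up, the work surface at z = 0. Lengths are in m, angles in rad, forces in N, time in s.
With the tool pointing down it reaches from about 0.25 to 0.8 m from the base axis. Payload 8.5 kg.
Tool frame: the origin (TCP) lies midway between the tips of the shut fingers; the grasp point (between the pads) lies ctrl.grip_depth behind it (ctrl.grip_depth is the distance from the TCP to the grasp point, in m); y points along the fingers, z is the direction in which the jaws open and shut, and the axes are right-handed (so a half turn about y gives the same grasp; the last joint's range is limited). The gripper opens to 85 mm and grips with 20 to 120 N. Pads are 22 mm wide; open, the fingers measure 114 mm over their backs; the gripper's body (76 mm by 85 mm) begins 54 mm behind the grasp point. The pads swing forward as they close: fully open they stand 13 mm farther back than shut.
Start: joints at [1.273, 0.238, -0.013, 1.319, 0, 1.571], TCP at [0.154, 0.502, 0.231] pointing down, gripper open.
Joint ranges: [-2.66, 2.66], [-1.03, 1.9], [-1.14, 1.46], [-1.82, 2.27], [-1.45, 1.34], [-3.14, 3.14]. Speed limits (rad/s): [2.22, 2.22, 2.79, 3.14, 3.14, 3.14].

## Interface

Orientations are given as a unit quaternion [x, y, z, w].
In Python, from bench import ctrl gives the robot as it stands. The module is installed in compiled form; this text tells all that it offers.
- The arm moves only by the shell command python3 -m creep 'ROWS' [FORCE]. ROWS is a JSON object of lists of equal length, an entry for each row: "linear": the shift along the tool's x, y, z in mm, a list of three; "spin": the turn about the tool's y in rad; "gripper": the finger opening in mm, from 0 to 85.4. A call has 1 to 20 rows; each row shifts and turns the pose as measured when the row begins, along the tool's axes as they then stand; what a row does not reach is not made up. A row lasts 1/8 s, in which the tool goes at most 62.5 mm and 10.7 degrees, less where a joint would pass 70% of its speed; a pose out of reach is approached as far as the arm can. A call with a gripper value outside its range is refused whole. The fingers move at their own pace and stop on an object; FORCE is the grip in N (left out, the last holds). Time passes only in rows, so rows that do not move let the fingers close. It gives the time, the measured TCP pose, the force and the opening at its end, in the units of the state.
- ctrl.read_state(): the state, without advancing time (a new reading comes with each control period).
- ctrl.capture(name): name is "side" or "top" or "wrist"; returns a dict with "frame" (420x560x3 uint8, red, green, blue), "range_z" (420x560 float32, m along the optical axis (not along the pixel's ray), 0 where there is no reading), "K" (3x3 intrinsics, pixels), "k1" (the pictures are not rectified: a ray, as slopes to the right and down, at radius r is drawn at 1 + k1 r^2 times it, then the intrinsics apply), "xyz" and "attitude" of the camera in the world. Camera axes: x right, y down, z forward; pixel columns grow to the right and rows downward; lengths in m; the calibration is good to about 2 mm. A picture is of the moment at which its call begins.
- ctrl.finish_job(): hands the job in, once; it reports no verdict.
Trained networks look in a picture, given as the dict that the camera call returned (one of the last four; its "shot" number tells which), for a name from the list of things; names that differ only in an ending like _2 or _b are one class to them, and where a whole thing is asked for, a point or a joint stands for the part that bears it (a point fixed in the world has none). Each returns a list of dicts, best first, with "conf" (0 to 1); they miss things now and then, are a little off and sometimes report something else, mostly with a low value. They report only what shows in the picture. A call takes as long as a camera call. They do not tell look-alikes from the thing itself.
- ctrl.regions_of(picture, target): "region" (420x560 bool, what is visible of it) and "uv" ([column, row] in pixels, amid what is visible of it).
The state is a dict: "t": time; "joints": joint angles; "qvel": joint speeds; "tau": joint torques, N m; "eef_pos": TCP position; "orientation": TCP orientation; "contact_force": force on the tool from outside, world axes, zero at the start; "wrist_torque": the same for the moment, N m; "finger_gap": finger opening in m.
Only numpy, scipy, OpenCV 4.12 (cv2) and the standard library are available. Lean on these libraries where they do the work, as an engineer would, in place of code of your own. Each camera call takes 0.05 s, during which the arm holds its last target. There are 200 camera calls.

## Working session

There is one attempt and no reset: what is moved stays moved. The work goes in short steps, Python scripts to look and compute and a shell command to move; the robot and the scene stay as the last step left them, time stands still between calls to the robot, and variables do not carry over. Pictures are saved under pics/ and viewed, about 12 in all and at most 16, crops included, and the job is handed in when it is done.

```bash
mkdir -p pics; cat > h.py <<'E'
import numpy as np, cv2
from scipy.spatial.transform import Rotation as R
from bench import ctrl
def save(p,n): cv2.imwrite('pics/'+n+'.png',p['frame'][:,:,::-1])
def world(p):
    """per-pixel world points HxWx3"""
    h,w=p['range_z'].shape
    u,v=np.meshgrid(np.arange(w),np.arange(h))
    pts=np.stack([u,v],-1).reshape(-1,1,2).astype(float)
    n=cv2.undistortPoints(pts,np.array(p['K'],float),np.array([p['k1'],0,0,0.])).reshape(h,w,2)
    z=p['range_z'][...,None]
    c=np.concatenate([n*z,z],-1)
    return R.from_quat(p['attitude']).apply(c.reshape(-1,3)).reshape(h,w,3)+np.array(p['xyz'])
E
python3 - <<'E'
from h import *
print(ctrl.read_state(), ctrl.grip_depth)
for n in ['top','side']:
    p=ctrl.capture(n); save(p,n+'0'); W=world(p); print(n,p['xyz'],p['attitude'])
    for t in ['large_collar','small_collar','large_die','small_die','round_stand','square_stand','slug','block']:
        for r in ctrl.regions_of(p,t):
            m=r['region']&(p['range_z']>0)
            q=W[m]; zt=np.percentile(q[:,2],90) if len(q) else 0
            print(t,round(r['conf'],2),np.round(r['uv']),m.sum(),np.round(np.median(q,0),3),np.round((q.min(0)+q.max(0))/2,3),round(zt,3), p['frame'][r['region']].mean(0).round())
E
```

```text
{'t': 0.0, 'joints': array([ 1.27300685e+00,  2.38822909e-01, -1.42603278e-02,  1.31922489e+00,
       -2.79237682e-05,  1.57081389e+00]), 'qvel': array([-7.25924636e-05,  7.69055550e-04,  1.86710546e-03,  2.50442426e-03,
       -6.19654042e-04, -1.67887887e-03]), 'tau': array([-1.68255508e-03, -5.38773608e+01,  3.46434903e+01,  1.81656185e-02,
       -8.89542230e-05,  4.60963832e-06]), 'eef_pos': array([0.15392144, 0.50148103, 0.23065318]), 'orientation': array([ 0.69981203, -0.10497152,  0.10483247, -0.69875193]), 'contact_force': array([0.93605624, 0.35651696, 0.04622994]), 'wrist_torque': array([-0.00950596,  0.03608862, -0.01310171]), 'finger_gap': 0.08533235886067429} 0.0187
top [ 0.36186994 -0.01930902  1.35700975] [-0.69880626  0.71047595 -0.06585355  0.05056718]
large_collar 0.6 [159. 264.] 398 [0.464 0.282 0.019] [0.465 0.287 0.013] 0.023 [211. 207. 205.]
small_collar 0.57 [263. 242.] 135 [ 0.506 -0.008  0.02 ] [ 0.504 -0.009  0.013] 0.024 [159.  99.  65.]
small_collar 0.47 [232. 271.] 196 [0.445 0.074 0.019] [0.447 0.074 0.011] 0.023 [189. 184. 182.]
large_die 0.88 [150. 2
[... 1438 characters left out ...]
179.]
small_die 0.87 [212. 260.] 417 [ 0.446 -0.125  0.018] [ 0.447 -0.121  0.01 ] 0.02 [181. 180. 176.]
round_stand 0.94 [368. 300.] 1201 [ 0.739 -0.238  0.01 ] [ 0.744 -0.233  0.031] 0.012 [237. 187.  54.]
round_stand 0.84 [310. 322.] 1295 [ 0.623 -0.269  0.01 ] [ 0.625 -0.261  0.03 ] 0.012 [ 78. 137. 213.]
round_stand 0.65 [350. 376.] 1817 [ 0.678 -0.379  0.01 ] [ 0.681 -0.372  0.03 ] 0.012 [243. 242. 241.]
square_stand 0.65 [215. 334.] 1719 [ 0.449 -0.28   0.01 ] [ 0.449 -0.273  0.03 ] 0.012 [ 78. 139. 216.]
slug 0.62 [288. 190.] 312 [0.626 0.085 0.019] [0.627 0.093 0.011] 0.02 [207. 206. 203.]
block 0.93 [301. 246.] 625 [ 0.625 -0.125  0.053] [ 0.627 -0.092  0.03 ] 0.06 [177. 176. 173.]
```

```bash
python3 - <<'E'
import cv2
a=cv2.imread('pics/top0.png')[130:300,110:450]
cv2.imwrite('pics/top0c.png',cv2.resize(a,None,fx=2.3,fy=2.3,interpolation=cv2.INTER_CUBIC))
E
```

```text
(no output)
```

View pics/top0c.png

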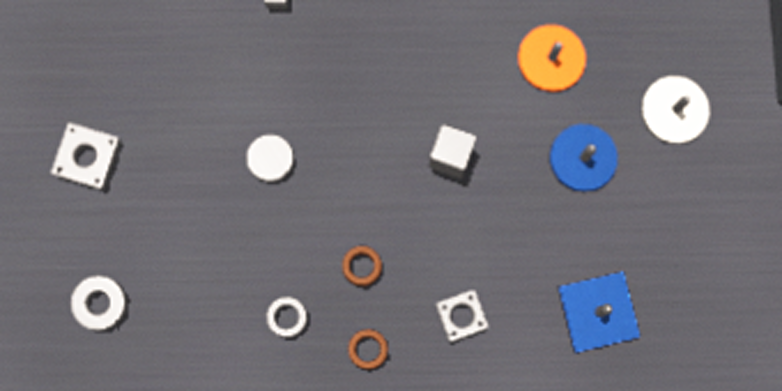

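View pics/side0.png

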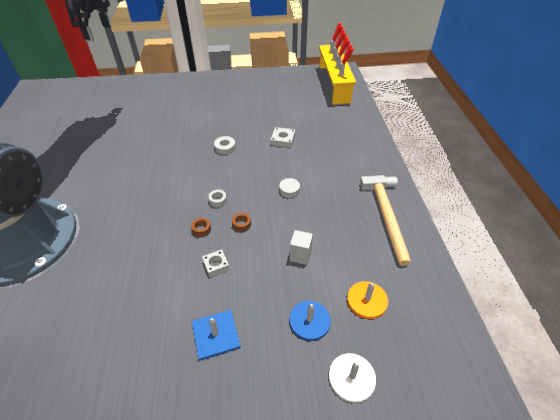

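```bash
cat >> h.py <<'E'
def pose(p,t,col=None,hz=0.02,near=None,tol=0.005):
    """top-face fit: (xy, square yaw deg, size mm)"""
    W=world(p); out=[]
    for r in ctrl.regions_of(p,t):
        g=cv2.dilate(r['region'].astype(np.uint8),np.ones((3,3)))>0
        m=g&(p['range_z']>0)&(abs(W[...,2]-hz)<tol); q=W[m][:,:2]
        if len(q)<20: continue
        (c,rad)=cv2.minEnclosingCircle((q*1000).astype(np.float32)); b=cv2.minAreaRect((q*1000).astype(np.float32))
        if near is not None and np.hypot(*(np.array(c)/1000-near))>0.04: continue
        out.append((round(r['conf'],2),'circ',np.round(c,1),round(2*rad,1),'rect',np.round(b[0],1),np.round(b[1],1),round(b[2],1)))
    return out
def plan(x,y,z,ax=None):
    """ax: desired world heading (deg) of jaw axis (tool z). prints spin (to do first), then mm in tool axes after the spin"""
    s=ctrl.read_state(); r=R.from_quat(s['orientation']); M=r.as_matrix()
    hd=np.degrees(np.arctan2(M[1,2],M[0,2])); sp=0
    if ax is not None:
        d=(ax-hd+90)%180-90      # world yaw change; tool y down => spin=-d
        sp=-np.radians(d)
    r2=r*R.from_rotvec([0,sp,0])
    mv=r2.inv().apply(np.array([x,y,z])-s['eef_pos'])*1000
    print('t',round(s['t'],2),'pos',np.round(s['eef_pos'],4),'toolY',np.round(M[:,1],3),'head',round(hd,1),'j6',round(s['joints'][5],2),'gap',round(s['finger_gap'],4),'F',np.round(s['contact_force'],1))
    print('spin',round(sp,3),'rows>=',np.ceil(abs(sp)/.18),'move',np.round(mv,1))
E
python3 - <<'E'
from h import *
for n in ['top','side']:
    p=ctrl.capture(n)
    for t in ['large_collar','small_collar','large_die','small_die']:
        for o in pose(p,t): print(n,t,*o)
    for t in ['round_stand','square_stand']:
        for o in pose(p,t,hz=.01): print(n,t,*o)
        for o in pose(p,t,hz=.05,tol=.014): print(n,t,'post',*o)
plan(.467,.288,.15,0)
E
```

```text
top large_collar 0.67 circ [465.7 284.8] 61.0 rect [465.9 283.7] [58.3 58.8] 11.4
top small_collar 0.71 circ [504. -10.] 44.0 rect [503.7  -9.9] [41.  41.8] 88.8
top small_collar 0.54 circ [448.2  73.7] 43.6 rect [448.7  74.6] [41.1 40.7] 88.7
top large_die 0.66 circ [634.2 302.2] 81.1 rect [632.7 302.6] [63.1 59.3] 73.5
top small_die 0.51 circ [ 446.8 -121.1] 59.0 rect [ 446.7 -120.5] [44.3 44. ] 18.1
top round_stand 0.84 circ [ 680.8 -375.7] 83.7 rect [ 680. -377.] [80.3 74.1] 86.0
top round_stand 0.8 circ [ 743.8 -234.7] 85.1 rect [ 743.9 -234.3] [75.4 76.2] 11.9
top round_stand 0.63 circ [ 627.7 -265.1] 84.9 rect [ 625.3 -264.8] [74.9 76.4] 89.3
top round_stand post 0.84 circ [ 678.  -375.2] 9.5 rect [ 678.3 -374.8] [7.5 8.9] 45.0
top round_stand post 0.63 circ [ 625.2 -263.9] 12.2 rect [ 625.  -264.1] [ 9.1 11.3] 41.7
top square_stand 0.93 circ [ 448.3 -276.6] 106.8 rect [ 448.3 -274.8] [81.8 84.5] 13.1
top square_stand post 0.93 circ [ 447.7 -274.1] 11.3 rect [ 447.4 -274.4] [10.4 10.4] 43.1
side large_collar 0.78 circ [464.6 283.5] 63.1 rect [465.4 283.4] [56.9 58. ] 61.4
side
[... 641 characters left out ...]
] [77.  77.4] 73.9
side round_stand post 0.91 circ [ 624.2 -266.2] 11.3 rect [ 623.9 -267.1] [ 8.2 10.6] 67.9
side round_stand post 0.82 circ [ 741.9 -233.7] 11.9 rect [ 741.1 -234.2] [ 8.9 11.2] 51.1
side round_stand post 0.74 circ [ 678.8 -375.7] 11.4 rect [ 678.4 -376.4] [ 8.9 11.3] 54.9
side square_stand 0.7 circ [631.8 297.4] 76.3 rect [631.9 296.4] [53.5 58.2] 71.6
side square_stand 0.64 circ [ 447.7 -275.1] 106.3 rect [ 447.7 -275.3] [76.8 77.8] 12.0
side square_stand post 0.64 circ [ 448.  -275.5] 12.5 rect [ 448.5 -276.5] [11.7  8.3] 6.8
t 1.8 pos [0.154  0.5018 0.2313] toolY [-0. -0. -1.] head 72.9 j6 1.57 gap 0.0855 F [-0.2  0.8 -0.3]
spin 1.273 rows>= 8.0 move [213.8  81.3 313. ]
```

```bash
python3 -m creep '{"linear":[[0,10,0],[0,10,0],[0,10,0],[0,10,0],[0,10,0],[0,10,0],[0,10,0],[0,10,0]],"spin":[0.16,0.16,0.16,0.16,0.16,0.16,0.16,0.16],"gripper":[80,80,80,80,80,80,80,80]}' 60; python3 - <<'E'
from h import *
plan(.4655,.2840,.1,0)
E
```

```text
t: 2.8
eef_pos: [0.1543, 0.5026, 0.1497]
orientation: [-0.487, 0.512, -0.511, 0.489]
contact_force: [-0.3, -0.9, 0.3]
finger_gap: 0.0801
t 2.8 pos [0.1543 0.5026 0.1497] toolY [ 0.001  0.002 -1.   ] head -2.7 j6 2.89 gap 0.0801 F [-0.3 -0.9  0.3]
spin -0.048 rows>= 1.0 move [218.7  49.5 311.2]
```

```bash
python3 -m creep '{"linear":[[30,7,44],[30,7,44],[30,7,44],[32,7,45],[32,7,45],[32,7,45],[32,7,44],[0,0,0]],"spin":[-0.05,0,0,0,0,0,0,0],"gripper":[80,80,80,80,80,80,80,80]}' 60; python3 - <<'E'
from h import *
plan(.4655,.2840,.0,0)
p=ctrl.capture('wrist'); save(p,'w1')
for o in pose(p,'large_collar'): print(*o)
E
```

```text
t: 3.8
eef_pos: [0.4739, 0.2777, 0.0985]
orientation: [-0.499, 0.5, -0.499, 0.502]
contact_force: [-1.3, 0.3, 0.7]
finger_gap: 0.08
t 3.8 pos [0.4739 0.2777 0.0985] toolY [ 0.003  0.005 -1.   ] head 0.1 j6 2.1 gap 0.08 F [-1.3  0.3  0.7]
spin 0.002 rows>= 1.0 move [-5.9 98.5 -8.7]
0.83 circ [467.  286.4] 59.8 rect [466.9 286.4] [59.1 58.7] 45.7
```

View pics/w1.png

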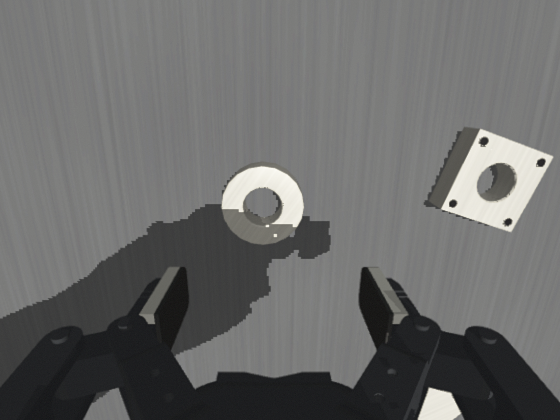

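```bash
python3 -m creep '{"linear":[[-7,28,-8],[0,30,0],[0,25,0],[0,15,0],[0,0,0]],"spin":[0,0,0,0,0],"gripper":[80,80,80,80,80]}' 60; python3 - <<'E'
from h import *
plan(.466,.285,.0,0)
E
```

```text
t: 4.53
eef_pos: [0.4594, 0.2923, 0.0005]
orientation: [-0.501, 0.498, -0.496, 0.506]
contact_force: [-0.1, -1.2, 0.7]
finger_gap: 0.0801
t 4.53 pos [0.4594 0.2923 0.0005] toolY [ 0.003  0.008 -1.   ] head 0.7 j6 2.12 gap 0.0801 F [-0.1 -1.2  0.7]
spin 0.013 rows>= 1.0 move [7.3 0.5 6.6]
```

```bash
python3 -m creep '{"linear":[[7,0,6.5],[0,0,0]],"spin":[0,0],"gripper":[80,80]}' 60; python3 - <<'E'
from h import *
plan(.466,.285,.0,0)
E
```

```text
t: 4.78
eef_pos: [0.4671, 0.286, 0.0021]
orientation: [-0.5, 0.497, -0.496, 0.507]
contact_force: [0.3, 0.2, -0.2]
finger_gap: 0.0799
t 4.78 pos [0.4671 0.286  0.0021] toolY [ 0.005  0.009 -1.   ] head 0.8 j6 2.1 gap 0.0799 F [ 0.3  0.2 -0.2]
spin 0.014 rows>= 1.0 move [ 1.   2.1 -1.1]
```

Close.

```bash
python3 -m creep '{"linear":[[0,2,0],[0,0,0],[0,0,0],[0,0,0],[0,0,0]],"spin":[0,0,0,0,0],"gripper":[50,50,50,50,50]}' 60; python3 -m creep '{"linear":[[0,-10,0],[0,-30,0],[0,-40,0],[0,0,0]],"spin":[0,0,0,0],"gripper":[50,50,50,50]}' 60; python3 - <<'E'
from h import *
plan(.6245,-.265,.1,0)
E
```

```text
t: 5.4
eef_pos: [0.4678, 0.2859, 0.0011]
orientation: [-0.499, 0.497, -0.496, 0.507]
contact_force: [0.5, 0.4, 0.3]
finger_gap: 0.0568
t: 5.9
eef_pos: [0.4662, 0.2845, 0.0834]
orientation: [-0.5, 0.498, -0.496, 0.506]
contact_force: [0.6, 0.8, -5.1]
finger_gap: 0.0569
t 5.9 pos [0.4662 0.2845 0.0834] toolY [ 0.004  0.008 -1.   ] head 0.7 j6 2.1 gap 0.0569 F [ 0.6  0.8 -5.1]
spin 0.013 rows>= 1.0 move [549.4 -20.3 158.3]
```

```bash
python3 -m creep '{"linear":[[30,-10,8],[50,-10,14],[52,-1,15],[52,0,15],[52,0,15],[52,0,15],[52,0,15],[52,0,15],[52,0,15],[50,0,15],[35,0,10],[12,0,4],[0,0,0],[0,0,0]],"spin":[0,0,0,0,0,0,0,0,0,0,0,0,0,0],"gripper":[50,50,50,50,50,50,50,50,50,50,50,50,50,50]}' 60; python3 - <<'E'
from h import *
plan(.6245,-.265,.1,0)
p=ctrl.capture('wrist'); save(p,'w2')
W=world(p); z0=ctrl.read_state()['eef_pos'][2]
for o in pose(p,'large_collar',hz=z0+.018,tol=.012): print(*o)
for o in pose(p,'round_stand',hz=.01): print(*o)
for o in pose(p,'round_stand',hz=.05,tol=.014): print(*o)
E
```

```text
t: 7.65
eef_pos: [0.6269, -0.2691, 0.0847]
orientation: [0.505, -0.503, 0.489, -0.504]
contact_force: [0.3, 0.3, -2.9]
finger_gap: 0.057
t 7.65 pos [ 0.6269 -0.2691  0.0847] toolY [-0.015  0.012 -1.   ] head 1.0 j6 1.15 gap 0.057 F [ 0.3  0.3 -2.9]
spin 0.017 rows>= 1.0 move [ -4.3 -15.2  -2.7]
0.76 circ [ 628.2 -268.8] 60.9 rect [ 628.2 -268.5] [57.7 59.8] 1.2
0.86 circ [ 744.4 -232. ] 78.8 rect [ 744.2 -232.1] [77.2 77.2] 60.0
0.8 circ [ 626.6 -264. ] 77.9 rect [ 626.2 -253.1] [77.3 55.6] 1.0
0.79 circ [ 678.8 -378.6] 69.6 rect [ 664.6 -377.9] [69.  41.1] 87.5
0.86 circ [ 743.9 -231.6] 12.2 rect [ 742.6 -231. ] [11.9  9.2] 62.1
0.79 circ [ 677.8 -372. ] 8.1 rect [ 677.1 -371.7] [8.1 1.9] 63.8
```

View pics/w2.png

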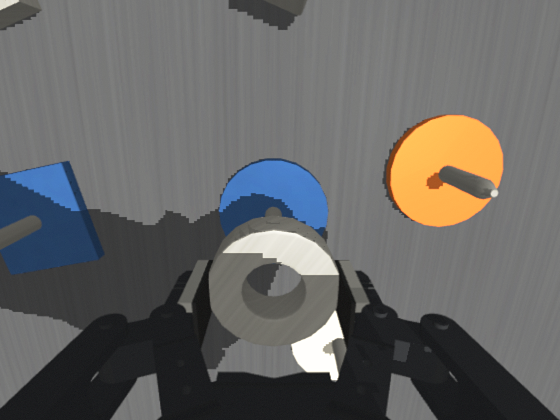

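```bash
python3 -m creep '{"linear":[[-3.5,0,-2],[0,15,0],[0,20,0],[0,20,0],[0,10,0],[0,0,0]],"spin":[0,0,0,0,0,0],"gripper":[50,50,50,50,50,50]}' 60; python3 - <<'E'
from h import *
plan(.6245,-.265,.012,0)
E
```

```text
t: 8.6
eef_pos: [0.6239, -0.2627, 0.0168]
orientation: [0.505, -0.501, 0.489, -0.504]
contact_force: [0.3, -0.8, -4.2]
finger_gap: 0.0567
t 8.6 pos [ 0.6239 -0.2627  0.0168] toolY [-0.014  0.012 -1.   ] head 1.1 j6 1.15 gap 0.0567 F [ 0.3 -0.8 -4.2]
spin 0.019 rows>= 1.0 move [2.4 4.8 0.6]
```

```bash
python3 -m creep '{"linear":[[2,4,0],[0,0,0],[0,0,0],[0,0,0],[0,0,0],[0,-25,0],[0,-40,0],[0,-40,0],[0,0,0]],"spin":[0,0,0,0,0,0,0,0,0],"gripper":[50,50,78,78,78,78,78,78,78]}' 60; python3 - <<'E'
from h import *
for n in ['top','wrist']:
    p=ctrl.capture(n); save(p,n+'3')
    for o in pose(p,'large_collar',hz=.03): print(*o)
    for o in pose(p,'round_stand',hz=.01): print(*o)
plan(.633,.302,.1,-17)
E
```

```text
t: 9.72
eef_pos: [0.6274, -0.2669, 0.125]
orientation: [-0.504, 0.499, -0.491, 0.505]
contact_force: [-0.0, -0.2, 0.1]
finger_gap: 0.0783
0.56 circ [ 630.1 -255.6] 53.0 rect [ 635.  -247.8] [20.2 53. ] 57.9
0.93 circ [ 742.9 -232.8] 79.0 rect [ 743.3 -233.3] [74.7 74.8] 21.1
0.63 circ [ 632.2 -257. ] 76.4 rect [ 639. -246.] [30.8 76.2] 58.4
0.85 circ [ 625.9 -264.7] 59.8 rect [ 626.  -264.5] [58.8 59.1] 63.9
0.88 circ [ 744.7 -231.6] 79.0 rect [ 744.4 -232.2] [77.9 77.1] 32.5
0.84 circ [ 682.3 -374.1] 79.4 rect [ 676.4 -375.3] [65.4 76.9] 17.0
0.65 circ [ 626.6 -264.1] 77.9 rect [ 627.  -259.7] [68.8 77.2] 85.2
t 10.03 pos [ 0.6248 -0.2658  0.1196] toolY [-0.015  0.012 -1.   ] head 1.1 j6 1.15 gap 0.078 F [ 0.1 -0.  -0.4]
spin 0.316 rows>= 2.0 move [-545.2   26.4 -157.8]
```

View pics/wrist3.png

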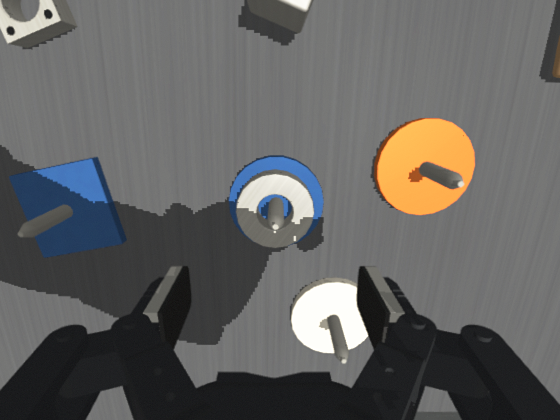

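```bash
python3 - <<'E'
from h import *
plan(.448,.074,.1,0)
E
python3 -m creep '{"linear":[[-30,0,-15],[-48,0,-25],[-48,0,-25],[-48,0,-25],[-48,0,-25],[-48,0,-25],[-38,10,-20],[-18,10,-10],[0,0,0],[0,0,0]],"spin":[0.02,0,0,0,0,0,0,0,0,0],"gripper":[70,70,70,70,70,70,70,70,70,70]}' 50; python3 - <<'E'
from h import *
p=ctrl.capture('wrist')
for o in pose(p,'small_collar'): print(*o)
plan(.448,.074,.003,0)
E
```

```text
t 10.03 pos [ 0.6248 -0.2658  0.1196] toolY [-0.015  0.012 -1.   ] head 1.1 j6 1.15 gap 0.078 F [ 0.1 -0.  -0.4]
spin 0.019 rows>= 1.0 move [-339.5   26.4 -176.5]
t: 11.28
eef_pos: [0.4455, 0.0692, 0.0988]
orientation: [-0.502, 0.51, -0.491, 0.497]
contact_force: [-0.0, -0.1, 0.6]
finger_gap: 0.0699
0.92 circ [449.   75.7] 44.0 rect [448.9  75.9] [43.  42.5] 47.8
0.57 circ [412.1 -13.4] 44.4 rect [412.3 -13.1] [43.3 42.7] 35.9
0.56 circ [505.   -8.1] 44.4 rect [495.7 -10.3] [24.  44.2] 12.9
t 11.38 pos [0.4457 0.0688 0.0989] toolY [-0.025  0.014 -1.   ] head -0.2 j6 1.72 gap 0.0702 F [0.1 0.  0.6]
spin -0.003 rows>= 1.0 move [-3.8 95.8  4.7]
```

```bash
python3 -m creep '{"linear":[[-5,20,5],[0,30,0],[0,25,0],[0,15,0],[0,4,0],[0,0,0]],"spin":[0,0,0,0,0,0],"gripper":[70,70,70,70,70,70]}' 50; python3 - <<'E'
from h import *
plan(.4485,.075,.003,0)
E
```

```text
t: 12.12
eef_pos: [0.4534, 0.0712, 0.0035]
orientation: [-0.499, 0.511, -0.494, 0.496]
contact_force: [-0.3, -0.4, 0.6]
finger_gap: 0.0698
t 12.12 pos [0.4534 0.0712 0.0035] toolY [-0.02   0.014 -1.   ] head -0.6 j6 1.73 gap 0.0698 F [-0.3 -0.4  0.6]
spin -0.01 rows>= 1.0 move [-3.8  0.7 -4.9]
```

```bash
python3 -m creep '{"linear":[[-3.5,0,-4],[0,0,0],[0,0,0],[0,0,0],[0,0,0],[0,0,0],[0,-10,0],[0,-30,0],[0,-40,0],[0,-40,0],[0,0,0]],"spin":[0,0,0,0,0,0,0,0,0,0,0],"gripper":[70,70,34,34,34,34,34,34,34,34,34]}' 50; python3 - <<'E'
from h import *
plan(.6255,-.2645,.12,0)
p=ctrl.capture('wrist')
z0=ctrl.read_state()['eef_pos'][2]
for o in pose(p,'small_collar',hz=z0+.017,tol=.012): print(*o)
E
```

```text
t: 13.5
eef_pos: [0.4522, 0.0732, 0.1312]
orientation: [-0.498, 0.511, -0.495, 0.496]
contact_force: [0.2, -0.4, -1.6]
finger_gap: 0.0414
t 13.5 pos [0.4522 0.0732 0.1312] toolY [-0.018  0.014 -1.   ] head -0.6 j6 1.73 gap 0.0414 F [ 0.2 -0.4 -1.6]
spin -0.011 rows>= 1.0 move [337.8   3.4 173.5]
0.78 circ [453.2  72.6] 46.6 rect [453.5  74. ] [43.5 42.2] 89.4
0.48 circ [479.1  72.5] 22.7 rect [479.3  72. ] [22.   8.9] 61.1
```

Held, centred under the TCP. Carry to the round post.

```bash
python3 -m creep '{"linear":[[30,0,15],[48,0,25],[48,0,25],[48,0,25],[48,0,25],[48,0,25],[38,0,20],[22,0,10],[5,0,2],[0,0,0]],"spin":[0,0,0,0,0,0,0,0,0,0],"gripper":[34,34,34,34,34,34,34,34,34,34]}' 50; python3 - <<'E'
from h import *
p=ctrl.capture('wrist'); save(p,'w4')
z0=ctrl.read_state()['eef_pos'][2]
for o in pose(p,'small_collar',hz=z0+.017,tol=.012): print(*o)
plan(.6255,-.2645,.035,0)
E
```

```text
t: 14.85
eef_pos: [0.6158, -0.2717, 0.1016]
orientation: [-0.504, 0.518, -0.485, 0.492]
contact_force: [-0.4, 0.2, -1.1]
finger_gap: 0.0415
0.9 circ [ 617.3 -272. ] 46.4 rect [ 617.4 -271.1] [44.1 42.4] 90.0
t 14.95 pos [ 0.6159 -0.2711  0.1022] toolY [-0.045  0.021 -0.999] head -0.4 j6 1.16 gap 0.0415 F [-0.3 -0.4 -1.6]
spin -0.007 rows>= 1.0 move [-5.2 66.8 12.7]
```

```bash
python3 -m creep '{"linear":[[-5,0,11],[0,0,0],[0,15,0],[0,15,0],[0,15,0],[0,10,0],[0,5,0],[0,0,0]],"spin":[0,0,0,0,0,0,0,0],"gripper":[34,34,34,34,34,34,34,34]}' 50; python3 - <<'E'
from h import *
plan(.6245,-.2645,.033,0)
E
```

```text
t: 15.95
eef_pos: [0.6238, -0.2618, 0.0373]
orientation: [-0.505, 0.518, -0.484, 0.493]
contact_force: [0.7, -0.2, -1.9]
finger_gap: 0.0416
t 15.95 pos [ 0.6238 -0.2618  0.0373] toolY [-0.046  0.022 -0.999] head -0.2 j6 1.18 gap 0.0416 F [ 0.7 -0.2 -1.9]
spin -0.004 rows>= 1.0 move [2.8 4.2 0.9]
```

```bash
python3 -m creep '{"linear":[[2,2.5,0],[0,0,0],[0,0,0],[0,0,0],[0,0,0],[0,-20,0],[0,-30,0],[0,-30,0],[0,0,0]],"spin":[0,0,0,0,0,0,0,0,0],"gripper":[34,34,70,70,70,70,70,70,70]}' 50; python3 - <<'E'
from h import *
p=ctrl.capture('wrist'); save(p,'w5')
for o in pose(p,'small_collar',hz=.05): print(*o)
for o in pose(p,'large_collar',hz=.03): print(*o)
plan(.4465,-.120,.12,19)
plan(.633,.302,.12,-17)
E
```

```text
t: 17.08
eef_pos: [0.6285, -0.2658, 0.1192]
orientation: [-0.504, 0.517, -0.485, 0.493]
contact_force: [0.4, -1.0, -0.0]
finger_gap: 0.0699
0.91 circ [ 626.1 -262.8] 43.9 rect [ 625.9 -262.4] [42.8 42.8] 3.5
0.83 circ [ 625.7 -264.5] 59.9 rect [ 625.8 -264.6] [59.2 58.8] 44.4
t 17.23 pos [ 0.6267 -0.265   0.1158] toolY [-0.048  0.024 -0.999] head -0.2 j6 1.17 gap 0.0699 F [ 0.1 -0.7 -0.3]
spin -0.335 rows>= 2.0 move [-195.6    7.9 -123.2]
t 17.23 pos [ 0.6267 -0.265   0.1158] toolY [-0.048  0.024 -0.999] head -0.2 j6 1.17 gap 0.0699 F [ 0.1 -0.7 -0.3]
spin 0.293 rows>= 2.0 move [-544.     9.  -159.9]
```

View pics/w5.png

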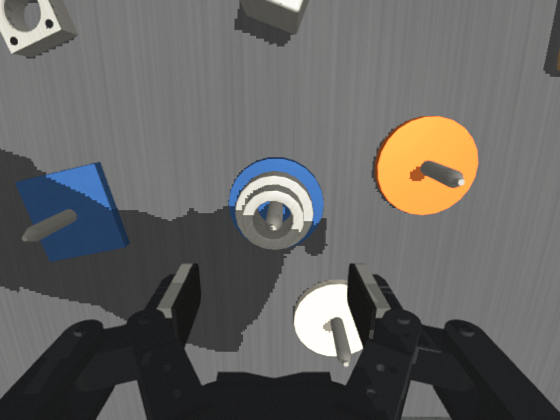

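```bash
python3 -m creep '{"linear":[[0,-10,0],[0,-10,0],[-20,0,-6],[-35,0,-10],[-35,0,-10],[-35,0,-10],[-35,0,-10],[-35,0,-10],[-35,0,-10],[-35,0,-10],[-35,0,-10],[-35,0,-10],[-35,0,-10],[-35,0,-10],[-35,0,-10],[-35,0,-10],[-35,0,-10],[-35,0,-10],[-20,0,-6],[0,0,0]],"spin":[0.15,0.15,0,0,0,0,0,0,0,0,0,0,0,0,0,0,0,0,0,0],"gripper":[80,80,80,80,80,80,80,80,80,80,80,80,80,80,80,80,80,80,80,80]}' 60; python3 - <<'E'
from h import *
p=ctrl.capture('wrist'); save(p,'w6')
for o in pose(p,'large_die'): print(*o)
plan(.633,.302,.1,-17)
E
```

```text
t: 19.73
eef_pos: [0.6113, 0.3577, 0.1268]
orientation: [-0.451, 0.584, -0.533, 0.414]
contact_force: [0.2, 0.2, -0.3]
finger_gap: 0.0801
0.65 circ [634.4 304.4] 85.0 rect [634.4 304.2] [62.  60.5] 72.4
t 19.82 pos [0.6117 0.3559 0.1271] toolY [-0.086  0.025 -0.996] head -14.6 j6 2.32 gap 0.08 F [0.6 0.4 0.9]
spin 0.042 rows>= 1.0 move [45.3 23.8 38.4]
```

```bash
python3 -m creep '{"linear":[[9,0,7],[9,0,7],[9,0,7],[9,0,7],[5,0,4],[0,0,0]],"spin":[0.04,0,0,0,0,0],"gripper":[80,80,80,80,80,80]}' 60; python3 - <<'E'
from h import *
plan(.633,.302,.1,-17); print(ctrl.read_state()['joints'].round(3))
E
python3 -m creep '{"linear":[[0,-40,0],[0,0,0],[0,0,0]],"spin":[0,0,0],"gripper":[80,80,80]}' 60; python3 - <<'E'
from h import *
plan(.633,.302,.1,-17); print(ctrl.read_state()['joints'].round(3))
E
python3 -m creep '{"linear":[[0,10,0],[0,10,0],[0,10,0],[0,10,0],[0,0,0]],"spin":[0,0,0,0,0],"gripper":[80,80,80,80,80]}' 60; python3 - <<'E'
from h import *
plan(.633,.302,.1,-17); print(ctrl.read_state()['joints'].round(3))
E
```

```text
t: 20.58
eef_pos: [0.6332, 0.2991, 0.1247]
orientation: [-0.438, 0.594, -0.544, 0.399]
contact_force: [-0.8, 1.4, 0.0]
finger_gap: 0.08
t 20.57 pos [0.6332 0.2991 0.1247] toolY [-0.086  0.025 -0.996] head -17.3 j6 2.29 gap 0.08 F [-0.8  1.4  0. ]
spin -0.006 rows>= 1.0 move [-2.7 24.7  1.1]
[0.416 0.642 0.364 1.361 0.058 2.288]
t: 20.95
eef_pos: [0.6361, 0.2987, 0.1647]
orientation: [-0.438, 0.594, -0.544, 0.399]
contact_force: [-0.2, 0.4, 0.1]
finger_gap: 0.0796
t 20.95 pos [0.6361 0.2987 0.1647] toolY [-0.087  0.025 -0.996] head -17.3 j6 2.28 gap 0.0796 F [-0.2  0.4  0.1]
spin -0.005 rows>= 1.0 move [-2.4 64.7  1.9]
[0.414 0.635 0.453 1.459 0.058 2.284]
t: 21.58
eef_pos: [0.6305, 0.2997, 0.1188]
orientation: [-0.44, 0.594, -0.543, 0.398]
contact_force: [-0.0, 0.1, 0.5]
finger_gap: 0.0795
t 21.57 pos [0.6305 0.2997 0.1188] toolY [-0.092  0.023 -0.996] head -17.3 j6 2.29 gap 0.0795 F [-0.   0.1  0.5]
spin -0.005 rows>= 1.0 move [-3.  18.5  3.5]
[0.418 0.646 0.355 1.355 0.058 2.288]
```

```bash
python3 -m creep '{"linear":[[24,0,-26],[24,0,-26],[24,0,-26],[24,0,-26],[0,0,0],[0,0,0]],"spin":[0,0,0,0,0,0],"gripper":[80,80,80,80,80,80]}' 60; python3 - <<'E'
from h import *
plan(.633,.302,.12,-17)
E
python3 -m creep '{"linear":[[-40,0,43],[0,0,0],[0,0,0],[0,0,0],[-40,0,43],[0,0,0],[0,0,0],[0,0,0]],"spin":[0,0,0,0,0,0,0,0],"gripper":[80,80,80,80,80,80,80,80]}' 60; python3 - <<'E'
from h import *
plan(.633,.302,.12,-17)
E
```

```text
t: 22.32
eef_pos: [0.5012, 0.2376, 0.1299]
orientation: [-0.439, 0.594, -0.543, 0.399]
contact_force: [0.4, 0.5, -0.1]
finger_gap: 0.0799
t 22.32 pos [0.5012 0.2376 0.1299] toolY [-0.088  0.024 -0.996] head -17.3 j6 2.28 gap 0.0799 F [ 0.4  0.5 -0.1]
spin -0.005 rows>= 1.0 move [-100.1   -0.2  107.7]
t: 23.32
eef_pos: [0.6066, 0.2886, 0.119]
orientation: [-0.441, 0.595, -0.543, 0.396]
contact_force: [-0.4, 0.4, 0.2]
finger_gap: 0.0803
t 23.32 pos [0.6066 0.2886 0.119 ] toolY [-0.094  0.022 -0.995] head -17.3 j6 2.29 gap 0.0803 F [-0.4  0.4  0.2]
spin -0.005 rows>= 1.0 move [-20.5  -3.2  21.1]
```

```bash
python3 -m creep '{"linear":[[0,0,0],[0,0,0],[0,0,0],[0,0,0],[0,0,0],[0,0,0],[0,0,0],[0,0,0],[0,0,0],[0,0,0],[0,0,0]],"spin":[-0.15,-0.16,-0.16,-0.16,-0.16,-0.16,-0.16,-0.16,-0.14,-0.1,0],"gripper":[80,80,80,80,80,80,80,80,80,80,80]}' 60; python3 - <<'E'
from h import *
p=ctrl.capture('wrist'); save(p,'w7')
for o in pose(p,'large_die'): print(*o)
plan(.6335,.303,.1,73)
E
```

```text
t: 24.7
eef_pos: [0.6006, 0.2855, 0.1304]
orientation: [-0.693, 0.141, -0.079, 0.702]
contact_force: [-0.6, -0.3, 0.2]
finger_gap: 0.08
0.57 circ [634.1 304.8] 84.1 rect [634.1 305.1] [59.9 60.9] 72.0
t 24.8 pos [0.6008 0.2856 0.1302] toolY [-0.085  0.026 -0.996] head 72.0 j6 0.73 gap 0.0799 F [ 0.9  0.5 -0.4]
spin -0.018 rows>= 1.0 move [28.7 27.8 26.2]
```

View pics/w7.png

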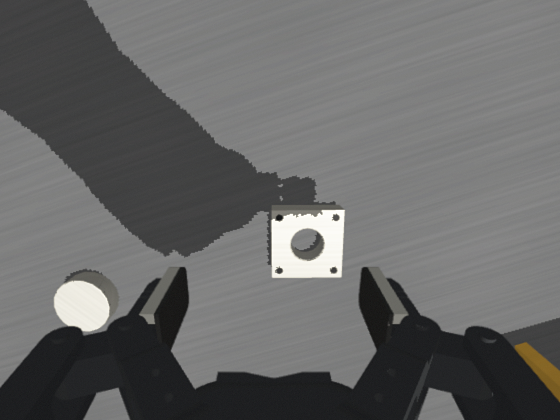

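```bash
python3 -m creep '{"linear":[[14,0,12],[10,10,10],[0,20,0],[0,0,0],[0,0,0]],"spin":[0,0,0,0,0],"gripper":[80,80,80,80,80]}' 60; python3 - <<'E'
from h import *
plan(.6335,.3035,.001,73)
E
```

```text
t: 25.42
eef_pos: [0.6284, 0.3003, 0.0971]
orientation: [-0.693, 0.144, -0.082, 0.702]
contact_force: [1.3, 0.0, 0.1]
finger_gap: 0.0801
t 25.43 pos [0.6284 0.3003 0.0971] toolY [-0.085  0.026 -0.996] head 71.6 j6 0.74 gap 0.0801 F [1.3 0.  0.1]
spin -0.025 rows>= 1.0 move [12.5 95.3  4.6]
```

```bash
python3 -m creep '{"linear":[[12,0,4],[0,0,0],[0,25,0],[0,25,0],[0,25,0],[0,12,0],[0,0,0],[0,0,0]],"spin":[-0.01,0,0,0,0,0,0,0],"gripper":[80,80,80,80,80,80,80,80]}' 60; python3 - <<'E'
from h import *
plan(.6335,.3035,.001,73)
E
```

```text
t: 26.42
eef_pos: [0.6344, 0.3038, 0.0131]
orientation: [-0.692, 0.14, -0.081, 0.704]
contact_force: [-0.2, -0.0, -0.0]
finger_gap: 0.0798
t 26.43 pos [0.6344 0.3038 0.0131] toolY [-0.079  0.029 -0.996] head 72.0 j6 0.73 gap 0.0798 F [-0.2 -0.  -0. ]
spin -0.017 rows>= 1.0 move [ 0.2 12.1 -0.6]
```

Close, lift gently.

```bash
python3 -m creep '{"linear":[[0,11,0],[0,0,0],[0,0,0],[0,0,0],[0,0,0],[0,0,0],[0,0,0],[0,-15,0],[0,-25,0],[0,-35,0],[0,-35,0],[0,0,0],[0,0,0]],"spin":[0,0,0,0,0,0,0,0,0,0,0,0,0],"gripper":[80,80,50,50,50,50,50,50,50,50,50,50,50]}' 70; python3 - <<'E'
from h import *
p=ctrl.capture('wrist')
z0=ctrl.read_state()['eef_pos'][2]
for o in pose(p,'large_die',hz=z0+.018,tol=.012): print(*o)
plan(.448,-.275,.13,73)
E
```

```text
t: 28.05
eef_pos: [0.6418, 0.3002, 0.1155]
orientation: [-0.693, 0.14, -0.081, 0.703]
contact_force: [-0.5, 0.3, -5.8]
finger_gap: 0.0582
0.7 circ [641.6 300.7] 84.8 rect [642.  300.7] [64.3 61.6] 72.3
t 28.15 pos [0.6418 0.3003 0.1154] toolY [-0.081  0.028 -0.996] head 72.0 j6 0.72 gap 0.0581 F [-0.1  0.8 -5.3]
spin -0.017 rows>= 1.0 move [ -18.5  -14.9 -606.8]
```

```bash
python3 -m creep '{"linear":[[0,-15,-15],[-1,0,-30],[-1,0,-32],[-1,0,-32],[-1,0,-32],[-1,0,-32],[-1,0,-32],[-1,0,-32],[-1,0,-32],[-1,0,-32],[-1,0,-32],[-1,0,-32],[-1,0,-32],[-1,0,-32],[-1,0,-32],[-1,0,-32],[-1,0,-30],[-1,0,-15],[0,0,0],[0,0,0]],"spin":[0,0,0,0,0,0,0,0,0,0,0,0,0,0,0,0,0,0,0,0],"gripper":[50,50,50,50,50,50,50,50,50,50,50,50,50,50,50,50,50,50,50,50]}' 70; python3 - <<'E'
from h import *
plan(.448,-.275,.13,73)
E
```

```text
t: 30.65
eef_pos: [0.4416, -0.2311, 0.1358]
orientation: [-0.694, 0.145, -0.08, 0.701]
contact_force: [0.4, 0.4, -5.2]
finger_gap: 0.0582
t 30.65 pos [ 0.4416 -0.2311  0.1358] toolY [-0.088  0.024 -0.996] head 71.7 j6 -0.15 gap 0.0582 F [ 0.4  0.4 -5.2]
spin -0.022 rows>= 1.0 move [ 19.5   4.2 -40.1]
```

```bash
python3 -m creep '{"linear":[[9,0,-18],[9,0,-18],[0,10,0],[0,10,0],[0,0,0],[0,0,0]],"spin":[0,0,0,0,0,0],"gripper":[50,50,50,50,50,50]}' 70; python3 - <<'E'
from h import *
p=ctrl.capture('wrist'); save(p,'w8')
z0=ctrl.read_state()['eef_pos'][2]
for o in pose(p,'large_die',hz=z0+.018,tol=.012): print(*o)
for o in pose(p,'square_stand',hz=.01): print(*o)
plan(.448,-.275,.03,73)
E
```

```text
t: 31.4
eef_pos: [0.4463, -0.2711, 0.1122]
orientation: [-0.694, 0.144, -0.079, 0.701]
contact_force: [-0.0, 0.3, -4.8]
finger_gap: 0.0582
0.72 circ [ 446.  -270.5] 84.5 rect [ 446.5 -270.8] [64.2 61.5] 72.2
0.66 circ [ 449.  -274.3] 105.3 rect [ 449.3 -274.3] [76.4 75.8] 12.2
t 31.55 pos [ 0.4465 -0.2713  0.1125] toolY [-0.089  0.025 -0.996] head 71.9 j6 -0.21 gap 0.0578 F [ 0.  -0.1 -4.6]
spin -0.02 rows>= 1.0 move [10.1 81.9 -3. ]
```

View pics/w8.png

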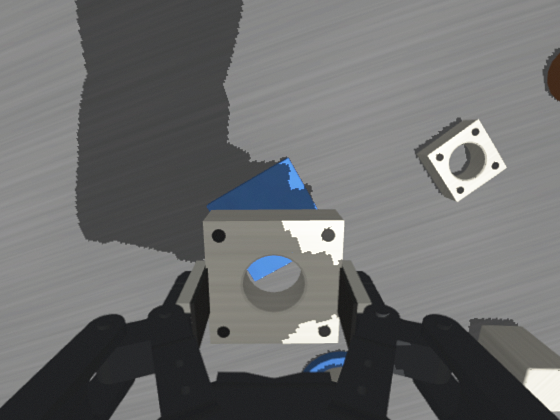

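```bash
python3 -m creep '{"linear":[[8,0,-3],[0,0,0],[0,15,0],[0,15,0],[0,10,0],[0,0,0],[0,0,0]],"spin":[0,0,0,0,0,0,0],"gripper":[50,50,50,50,50,50,50]}' 70; python3 - <<'E'
from h import *
plan(.4485,-.2748,.013,73)
E
```

```text
t: 32.42
eef_pos: [0.4498, -0.2757, 0.069]
orientation: [-0.694, 0.144, -0.079, 0.701]
contact_force: [-0.4, 0.2, -3.9]
finger_gap: 0.0582
t 32.42 pos [ 0.4498 -0.2757  0.069 ] toolY [-0.089  0.025 -0.996] head 71.9 j6 -0.22 gap 0.0582 F [-0.4  0.2 -3.9]
spin -0.02 rows>= 1.0 move [ 3.7 55.9  0.6]
```

```bash
python3 -m creep '{"linear":[[1,13,0],[1,13,0],[1,12,0],[1,8,0],[0,0,0],[0,0,0]],"spin":[0,0,0,0,0,0],"gripper":[50,50,50,50,50,50]}' 70; python3 - <<'E'
from h import *
plan(.4485,-.2748,.013,73)
E
```

```text
t: 33.17
eef_pos: [0.4498, -0.2759, 0.0197]
orientation: [-0.694, 0.144, -0.079, 0.701]
contact_force: [0.1, 0.1, -4.4]
finger_gap: 0.0582
t 33.17 pos [ 0.4498 -0.2759  0.0197] toolY [-0.089  0.025 -0.996] head 71.9 j6 -0.22 gap 0.0582 F [ 0.1  0.1 -4.4]
spin -0.02 rows>= 1.0 move [-0.9  6.8  0.7]
```

```bash
python3 -m creep '{"linear":[[0,6,0],[0,0,0],[0,0,0],[0,0,0],[0,0,0],[0,-20,0],[0,-35,0],[0,-35,0],[0,0,0],[0,0,0],[0,0,0]],"spin":[0,0,0,0,0,0,0,0,0,0,0],"gripper":[50,50,78,78,78,78,78,78,78,78,78]}' 60; python3 - <<'E'
from h import *
p=ctrl.capture('wrist'); save(p,'w9')
for o in pose(p,'large_die',hz=.03): print(*o)
for o in pose(p,'square_stand',hz=.01): print(*o)
for o in pose(p,'small_die'): print(*o)
plan(.4465,-.120,.1,109)
E
```

```text
t: 34.55
eef_pos: [0.4578, -0.2784, 0.1063]
orientation: [-0.694, 0.143, -0.08, 0.701]
contact_force: [-0.7, -0.7, 0.4]
finger_gap: 0.0782
0.66 circ [ 449.8 -275.7] 83.9 rect [ 449.8 -275.7] [60.2 60.4] 72.1
0.69 circ [ 449.  -274.5] 106.0 rect [ 449.3 -274.4] [76.4 76.2] 12.1
0.61 circ [ 450.1 -276.6] 83.7 rect [ 453.8 -277.5] [67.6 69.3] 72.0
0.69 circ [ 447.1 -118.8] 62.1 rect [ 447.3 -118.8] [45.7 45.6] 19.5
t 34.75 pos [ 0.4578 -0.2784  0.1064] toolY [-0.087  0.024 -0.996] head 71.9 j6 -0.22 gap 0.0775 F [-0.5 -0.   0.1]
spin -0.648 rows>= 4.0 move [ 41.5  11.1 153. ]
```

View pics/w9.png

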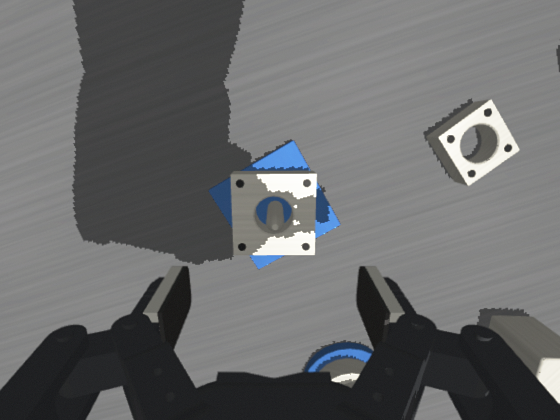

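Large die seated on the square foot at (274,213). Now the small die at (479,142).

```bash
python3 -m creep '{"linear":[[0,0,0],[0,0,0],[0,0,0],[0,0,0],[0,0,0],[8,0,25],[9,0,30],[9,0,35],[9,0,30],[4,0,22],[0,0,0],[0,0,0]],"spin":[-0.14,-0.15,-0.15,-0.12,-0.08,0,0,0,0,0,0,0],"gripper":[70,70,70,70,70,70,70,70,70,70,70,70]}' 60; python3 - <<'E'
from h import *
p=ctrl.capture('wrist'); save(p,'w10')
for o in pose(p,'small_die'): print(*o)
plan(.447,-.119,.003,109.5)
E
```

```text
t: 36.25
eef_pos: [0.4449, -0.1277, 0.1072]
orientation: [-0.681, -0.09, 0.152, 0.711]
contact_force: [-0.1, -0.3, 1.3]
finger_gap: 0.0699
0.78 circ [ 446.9 -118.5] 61.7 rect [ 447.  -118.4] [44.4 43.6] 18.6
t 36.35 pos [ 0.4448 -0.1279  0.1072] toolY [-0.092  0.026 -0.995] head 109.6 j6 -0.62 gap 0.0699 F [-0.  -0.8  0.4]
spin 0.001 rows>= 1.0 move [ 13.2 103.8   1.8]
```

```bash
python3 -m creep '{"linear":[[12,0,2],[0,0,0],[0,25,0],[0,25,0],[0,25,0],[0,12,0],[0,0,0],[0,0,0]],"spin":[0.01,0,0,0,0,0,0,0],"gripper":[70,70,70,70,70,70,70,70]}' 60; python3 - <<'E'
from h import *
plan(.447,-.119,.003,109)
E
```

```text
t: 37.35
eef_pos: [0.4505, -0.1215, 0.0179]
orientation: [-0.683, -0.086, 0.146, 0.711]
contact_force: [1.4, -0.0, 0.4]
finger_gap: 0.0704
t 37.35 pos [ 0.4505 -0.1215  0.0179] toolY [-0.09   0.025 -0.996] head 108.8 j6 -0.59 gap 0.0704 F [ 1.4 -0.   0.4]
spin -0.004 rows>= 1.0 move [-1.3 15.3  2.7]
```

```bash
python3 -m creep '{"linear":[[-1,14,2.5],[0,0,0],[0,0,0],[0,0,0],[0,0,0],[0,0,0],[0,0,0],[0,-15,0],[0,-25,0],[0,-35,0],[0,-35,0],[0,0,0],[0,0,0]],"spin":[0,0,0,0,0,0,0,0,0,0,0,0,0],"gripper":[70,70,34,34,34,34,34,34,34,34,34,34,34]}' 60; python3 - <<'E'
from h import *
p=ctrl.capture('wrist')
z0=ctrl.read_state()['eef_pos'][2]
for o in pose(p,'small_die',hz=z0+.018,tol=.012): print(*o)
plan(.4495,-.275,.13,109)
E
```

```text
t: 38.98
eef_pos: [0.457, -0.1218, 0.1161]
orientation: [-0.682, -0.086, 0.146, 0.711]
contact_force: [0.8, 0.0, -2.5]
finger_gap: 0.0426
0.89 circ [ 456.6 -122.6] 62.2 rect [ 456.6 -122.6] [45.1 46.9] 18.7
t 39.08 pos [ 0.457  -0.1217  0.1159] toolY [-0.091  0.026 -0.996] head 108.8 j6 -0.59 gap 0.0426 F [-0.3 -0.2 -1.1]
spin -0.004 rows>= 1.0 move [ -58.5  -17.3 -141.5]
```

```bash
python3 -m creep '{"linear":[[-8,0,-18],[-12,0,-28],[-12,0,-30],[-12,0,-28],[-8,0,-18],[-3,0,-10],[0,0,0],[0,0,0]],"spin":[0,0,0,0,0,0,0,0],"gripper":[34,34,34,34,34,34,34,34]}' 60; python3 - <<'E'
from h import *
p=ctrl.capture('wrist'); save(p,'w11')
z0=ctrl.read_state()['eef_pos'][2]
for o in pose(p,'small_die',hz=z0+.018,tol=.012): print(*o)
plan(.4495,-.275,.035,109)
E
```

```text
t: 40.08
eef_pos: [0.444, -0.2654, 0.106]
orientation: [-0.679, -0.083, 0.15, 0.713]
contact_force: [0.1, -0.4, -1.1]
finger_gap: 0.0424
0.72 circ [ 443.6 -266.2] 62.1 rect [ 443.6 -266.2] [45.1 47.1] 19.2
t 40.17 pos [ 0.4441 -0.2654  0.1062] toolY [-0.101  0.031 -0.994] head 108.9 j6 -0.86 gap 0.0425 F [ 1.2 -0.9 -1.4]
spin -0.001 rows>= 1.0 move [  8.   69.9 -15.3]
```

```bash
python3 -m creep '{"linear":[[7,0,-14],[0,0,0],[0,12,0],[0,12,0],[0,10,0],[0,0,0],[0,0,0]],"spin":[0,0,0,0,0,0,0],"gripper":[34,34,34,34,34,34,34]}' 60; python3 - <<'E'
from h import *
plan(.449,-.275,.034,109)
E
```

```text
t: 41.05
eef_pos: [0.4521, -0.2746, 0.0678]
orientation: [-0.679, -0.084, 0.151, 0.713]
contact_force: [0.1, 0.9, -1.0]
finger_gap: 0.0429
t 41.05 pos [ 0.4521 -0.2746  0.0678] toolY [-0.102  0.032 -0.994] head 109.0 j6 -0.86 gap 0.0429 F [ 0.1  0.9 -1. ]
spin 0.0 rows>= 1.0 move [-0.1 33.9 -1.5]
```

```bash
python3 -m creep '{"linear":[[0,10,-1],[0,10,0],[0,7,0],[0,0,0],[0,0,0]],"spin":[0,0,0,0,0],"gripper":[34,34,34,34,34]}' 60; python3 - <<'E'
from h import *
plan(.449,-.275,.034,109)
E
```

```text
t: 41.68
eef_pos: [0.4497, -0.2748, 0.0393]
orientation: [-0.679, -0.084, 0.151, 0.713]
contact_force: [0.2, -0.0, -2.3]
finger_gap: 0.0427
t 41.67 pos [ 0.4497 -0.2748  0.0393] toolY [-0.102  0.032 -0.994] head 109.0 j6 -0.87 gap 0.0427 F [ 0.2 -0.  -2.3]
spin -0.0 rows>= 1.0 move [-0.2  5.3 -0.3]
```

```bash
python3 -m creep '{"linear":[[0,4.5,0],[0,0,0],[0,0,0],[0,0,0],[0,0,0],[0,-20,0],[0,-30,0],[0,-35,0],[0,0,0],[0,0,0]],"spin":[0,0,0,0,0,0,0,0,0,0],"gripper":[34,34,70,70,70,70,70,70,70,70]}' 60; python3 - <<'E'
from h import *
ps={n:ctrl.capture(n) for n in ['wrist','side','top']}
for n,p in ps.items():
    W=world(p)
    for t,h in [('small_die',.05),('large_die',.03),('square_stand',.01),('small_collar',.05),('large_collar',.03),('slug',.02),('block',.06)]:
        for o in pose(p,t,hz=h): print(n,t,*o)
a=ps['wrist']['frame']; b=cv2.resize(ps['side']['frame'][210:420,140:420],(560,420))
cv2.imwrite('pics/fin.png',cv2.resize(np.hstack([a,b])[:,:,::-1],(800,300)))
E
```

```text
t: 42.92
eef_pos: [0.4581, -0.2775, 0.1213]
orientation: [-0.679, -0.084, 0.151, 0.713]
contact_force: [-0.3, -0.1, 0.6]
finger_gap: 0.0703
wrist large_die 0.79 circ [ 449.9 -275.9] 84.3 rect [ 449.8 -275.9] [60.9 60.3] 72.3
wrist square_stand 0.85 circ [ 448.8 -274.6] 105.8 rect [ 449.1 -274.4] [76.2 76.1] 12.1
wrist large_collar 0.7 circ [ 604.2 -271.5] 39.7 rect [ 602.5 -272.6] [14.6 38.3] 33.1
side small_die 0.95 circ [ 448.5 -276.3] 59.6 rect [ 448.5 -275.9] [43.1 45.3] 18.9
side large_die 0.94 circ [ 448.8 -277.5] 82.4 rect [ 448.9 -276. ] [60.9 60.7] 71.8
side large_die 0.65 circ [ 625.  -260.2] 53.6 rect [ 623.5 -266.4] [40.  48.4] 78.5
side square_stand 0.85 circ [ 447.9 -275.9] 105.3 rect [ 448.5 -275.5] [76.5 76. ] 10.9
side small_collar 0.75 circ [ 624.5 -263.8] 45.0 rect [ 623.5 -264.1] [41.9 42.6] 33.6
side large_collar 0.91 circ [ 623.5 -266.5] 59.3 rect [ 621.2 -273.1] [43.7 58.6] 72.6
side slug 0.73 circ [626.4  91.2] 52.0 rect [626.5  90.9] [48.4 49.1] 50.2
side block 0.72 circ [ 628.5 -112.2] 52.4 rect [ 627.8 -112.4] [41.1 39.8] 69.9
side block 0.44 circ [ 624.5 -265.8] 8.0 rect [ 624.2 -265.9] [6.3 7.4] 53.4
top small_die 0.64 circ [ 433.9 -266.2] 27.1 rect [ 433.8 -267.9] [22.6 19.6] 20.2
top large_die 0.64 circ [ 431.3 -253. ] 27.5 rect [ 432.2 -252.7] [25.8 15.4] 72.6
top square_stand 0.66 circ [ 443.9 -251.7] 78.4 rect [ 442.3 -247.3] [68.  59.9] 53.8
top large_collar 0.58 circ [ 624.3 -264.7] 62.1 rect [ 621.2 -263.2] [59.1 54.7] 66.9
top slug 0.6 circ [628.   92.7] 52.8 rect [627.9  92.4] [50.8 50.2] 10.4
top block 0.79 circ [ 628.8 -111.8] 54.0 rect [ 628.7 -112.7] [39.9 40.8] 70.2
```

View pics/fin.png

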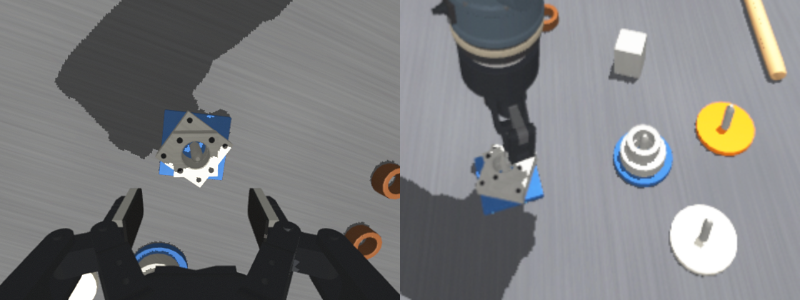

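All four pieces are seated on their posts at the right heights, the bystanders have not moved, and the gripper is clear.

```bash
python3 -c "
from bench import ctrl
print(ctrl.finish_job())"
```

```text
the job is handed in; nothing more can be done
None
```

All four pieces are on their posts, and I handed the job in at about 43 s of the 96 s allowed. The collars are on the blue round-footed post and the die blocks on the square-footed one, with the smaller of each pair on top. `finish_job` gave no verdict.

- **Position and height:** in the last side view all four top faces showed at the expected heights, 30 mm for the larger pieces and 50 mm for the smaller ones. Each was centred within about 2 mm of its post; the large collar was partly hidden there, and its centre comes from the full circle fit.
- **Bystanders:** the slug and the block stayed where they were, within measuring error. The brown collar look-alikes and the orange and white stands were not touched.
- **Gripper:** it was open and about 70 mm clear of the stack at hand-in.

**Checks that failed or disagreed:**
- In the last top view the arm partly hid the square post, so the fits of the die blocks there were unusable.
- In the last wrist view the small die was not picked up by the network at the expected height. The picture showed it seated, and the side view confirmed it.
- The tool picked up about 0.1 rad of tilt over the traverses, which the move rows could not correct. I turned the jaws to suit it when gripping the dies. The top faces lay flat at their nominal heights after release, but I did not measure their angle directly.

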